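# Tip the swab box onto its back and push it home against the stop bar

### The arm

A 6-joint arm with a two-finger parallel gripper is mounted at the origin on a cart in front of the work surface, level with it; the furniture and walls round the work are solid. World frame = base frame: x ahead of the robot, y to its left, z up, the work surface at z = 0. Lengths are in m, angles in rad, forces in N, time in s.
With the tool pointing down it reaches from about 0.3 to 0.775 m from the base axis. Payload 14.6 kg.
Tool frame: the origin (TCP) lies midway between the tips of the shut fingers; the grasp point (between the pads) lies 19 mm behind it; z points along the fingers, y is the direction in which the jaws open and shut (so a half turn about z gives the same grasp; the last joint's range is limited). The gripper opens to 94 mm and grips with 3 to 60 N. Pads are 16 mm wide; open, the fingers measure 119 mm over their backs; the gripper's body (75 mm by 177 mm) begins 78 mm behind the grasp point.
Start: joints at [-1.173, 0.3, 1.521, -0, 1.321, -0.067], TCP at [0.247, -0.492, 0.205] pointing down, gripper open.
Joint ranges: [-3.03, 3.03], [-0.79, 2.21], [0.23, 2.52], [-1.04, 4.18], [0, 3.07], [-2.55, 2.55]. Speed limits (rad/s): [2.22, 2.22, 2.57, 3.14, 3.14, 3.14].

### API

Orientations are given as [roll, pitch, yaw] about the fixed x, y, z axes, in that order (R = Rz(yaw) Ry(pitch) Rx(roll)).
In Python, from workcell import r, get_image, camera_params gives the robot as it stands.
- The arm moves only by the tool move_arm, never from a script. Its argument "increments" is a list of rows, each an object of numbers: "hand": the opening, from -1 (shut) to 1 (fully open); "x", "y", "z": the shift along the tool's x, y, z scaled (see below); "spin": the turn about the tool's z scaled (see below). A call has exactly 5 rows; each row is the pose to reach, as a shift and turn from the pose measured when the call began, along the tool's axes at that moment; what a row does not reach only later rows make up. The controller multiplies each number of a shift by 0.2 m and each number of a turn by 30 degrees. A row lasts 1/10 s, in which the tool goes at most 50 mm and 8.59 degrees, less where a joint would pass 70% of its speed; a pose out of reach is approached as far as the arm can. A call with a number of a shift or a turn outside -1 to 1 is refused whole. A call with a gripper value outside its range is refused whole. The fingers move at their own pace and stop on an object; "grip_force" is the grip in N (left out, the last holds). Time passes only in rows, so rows that repeat a pose let the fingers close, or fill a call up. It gives the time, the measured TCP pose, the force and the opening at its end, in the units of the state.
- r.get_obs(): the state, without advancing time (a new reading comes with each control period).
- get_image(name): name is "side" or "top" or "wrist"; returns the picture (400x640x3 uint8, red, green, blue); there is no depth.
- camera_params(name): a dict with "fx", "fy", "cx", "cy" (pixels), "k1" (the pictures are not rectified: a ray, as slopes to the right and down, at radius r is drawn at 1 + k1 r^2 times it, then the intrinsics apply), "rvec" (rotation vector, rad) and "tvec" (3), from world to camera coordinates, as OpenCV has them. Camera axes: x right, y down, z forward; pixel columns grow to the right and rows downward; lengths in m; the calibration is good to about 2 mm. A picture is of the moment at which its call begins: read the wrist's pose just before it. camera_params takes no time and is no camera call; for the wrist camera it gives the pose at the moment of the call.
- r.sign_off(): hands the job in, once; it reports no verdict.
The state is a dict: "clock": time; "joint_pos": joint angles; "joint_velocities": joint speeds; "joint_torque": joint torques, N m; "tool_pos": TCP position; "ee_rot": TCP orientation; "wrist_force": force on the tool from outside, world axes, zero at the start; "moment": the same for the moment, N m; "grip_width": opening from 0.0 (shut) to 1.0 (fully open).
Only numpy, scipy, OpenCV 4.12 (cv2) and the standard library are available. Lean on these libraries where they do the work, as an engineer would, in place of code of your own. Each camera call takes 0.05 s, during which the arm holds its last target. There are 200 camera calls.

### The job

The swab box is standing on end on the bench. Without ever picking it up or lifting it off the bench, push it gently over away from its blue printed lid so that it lies flat with the lid facing up, then push it lengthwise along the bench until its leading short end rests flat against the front of the metal stop bar, no part of that end overhanging the bar's ends. Leave the round window cap, the tape roll and the standing steel rod where they are.

Things in the scene. Friction and masses are not known exactly. Their poses are not given: they have to be found in the camera images.
- swab_box: Closed rigid white box with blue printed lid, 90 (x) x 45 (y) x 22 (z) mm, 0.06-0.13 kg, loose. Origin: centre of its white underside; own x along the length, z from underside to lid. Starts standing on a 45 x 22 end, own x up, lid facing away from the bar (roughly to the robot), within 0.2 rad. Pushed on the lid 70 mm up, it topples once its top has moved 22 mm and falls towards the bar.
- box_head (a point): Centre of the box's 45 x 22 mm end at own x = +45 mm, z = 11 mm: the top end at the start; once the box lies, the leading end, own x then pointing towards the bar and this end some 3 to 8 cm short of it.
- box_foot (a point): Centre of the opposite 45 x 22 mm end at own x = -45 mm, z = 11 mm: the end it stands on at the start; once the box lies (origin then at bench height), the end to push on. The box slides with a friction of about 0.5 to 1 times its weight.
- stop_bar: Aluminium stop bar screwed to the bench, fixed, 20 (x) x 120 (y) x 18 (z) mm. Origin: centre of its underside, at bench height. Own x is the direction to push in, away from the robot side; its front face is the 120 x 18 mm face at own x = -10 mm. Own y along the bar, z up.
- window_cap: Flat round cap, black rim, light face, 61 mm diameter, 13 mm high, loose, lies to the right of the work seen from the robot. Origin: centre of its underside. Leave alone.
- tape_roll: White roll of tape, 59 mm diameter, 18 mm high, loose, lies flat to the left of the work. Origin: centre of its underside. Leave alone.
- rod: Steel feedthrough rod with brass pins standing upright, 24 mm diameter, 96 mm high, loose, stands left of and beside the end of the stop bar. Origin: centre of its underside. Leave alone.
Not all that is in view belongs to the job. Several things look just like the swab_box: the one meant starts farthest from the robot's base.

How it is judged:
On the way, in this order (a step that is already met when the one before it is completed fails the run):
1. the box lies flat on its underside, lid up, still short of the bar (angle between swab_box's own z axis and vertical below 0.1 rad and height (world z) of swab_box below 0.006 m and linear speed of swab_box below 0.03 m/s and x of box_head in the frame of stop_bar below -0.02 m), for 0.2 s.
2. its leading end rests flat against the front of the bar (angle between swab_box's own z axis and vertical below 0.1 rad and height (world z) of swab_box below 0.006 m and x of box_head in the frame of stop_bar between -0.0145 and -0.005 m and y of box_head in the frame of stop_bar between -0.038 and 0.038 m and angle between the x axis of swab_box and the x axis of stop_bar, either way round below 0.1 rad), for 0.2 s.
At the end, for the whole second after the job is handed in: The box lies flat lid up (tilt under 0.1 rad), at rest; the centre of its leading end is within 4.5 mm of the front face of the stop bar and within 38 mm of the bar's middle, its length square to the bar to within 0.1 rad; cap, roll and rod are within 15 mm of where they were, the rod upright (all of step 2 and linear speed of swab_box below 0.02 m/s and distance of each of window_cap, tape_roll, rod from where it was at the start of the episode below 0.015 m and angle between rod's own z axis and vertical below 0.1 rad); the robot touches nothing.
It fails at once if the box was lifted off the bench (origin above 65 mm, or both its end centres above 22 mm) (height (world z) of swab_box above 0.065 m or height (world z) of each of box_foot, box_head above 0.022 m).
It fails at once if the box was pressed harder than 25 N (contact force between the fingers and swab_box above 25 N).
It fails at once if cap, roll or rod was moved or knocked over (distance of any of window_cap, tape_roll, rod from where it was at the start of the episode above 0.02 m or angle between rod's own z axis and vertical above 0.5 rad).
It also fails if it takes over 43 s, if anything falls off the work surface, if the arm or the gripper's body presses on something with over 40 N, if the wrist force passes 120 N, or if a joint passes its speed limit or range.

## Working session

There is one attempt and no reset: what is moved stays moved. The work goes in short steps, Python scripts to look and compute and a tool call to move; the robot and the scene stay as the last step left them, time stands still between calls to the robot, and variables do not carry over. Pictures are saved under pics/ and viewed, about 8 in all and at most 12, crops included, and the job is handed in when it is done.

Besides the shell and the picture viewer there is one more tool, called by a JSON object that holds its "op" and its "data", one argument or row to a line. move_arm: Moves the arm, as the interface text tells. Its arguments: {"type":"object","properties":{"increments":{"type":"array","items":{"type":"object","properties":{"hand":{"type":"number"},"x":{"type":"number"},"y":{"type":"number"},"z":{"type":"number"},"spin":{"type":"number"}}}},"grip_force":{"type":"number"}},"required":["increments"]}

```bash
mkdir -p pics; cat > h.py <<'E'
import numpy as np, cv2
from workcell import r, get_image, camera_params
def cam(n):
    p=camera_params(n);return p,cv2.Rodrigues(np.array(p['rvec'],float))[0],np.array(p['tvec'],float)
def ray(n,u,v,c=None):
    p,R,t=c or cam(n)
    K=np.array([[p['fx'],0,p['cx']],[0,p['fy'],p['cy']],[0,0,1.]])
    s=cv2.undistortPoints(np.array([[[u,v]]],float),K,np.array([p['k1'],0,0,0.]))[0,0]
    return -R.T@t, R.T@np.array([s[0],s[1],1.])
def on(n,u,v,z,c=None):
    o,d=ray(n,u,v,c);return o+d*(z-o[2])/d[2]
def proj(n,P,c=None):
    p,R,t=c or cam(n)
    K=np.array([[p['fx'],0,p['cx']],[0,p['fy'],p['cy']],[0,0,1.]])
    q=(np.atleast_2d(P)@R.T+t);s=q[:,:2]/q[:,2:];s=s*(1+p['k1']*(s**2).sum(1,keepdims=True))
    return s*[p['fx'],p['fy']]+[p['cx'],p['cy']]
def save(n,f):
    im=get_image(n);cv2.imwrite('pics/'+f,im[...,::-1]);return im
E
python3 - <<'E'
from h import *
save('top','top0.png');save('side','side0.png')
for n in('top','side'):
    p,R,t=cam(n);print(n,p,-R.T@t)
o=r.get_obs();print(o['clock'],o['tool_pos'],o['ee_rot'],o['grip_width'])
E
```

```text
top {'fx': 421.1565679226912, 'fy': 421.1565679226912, 'cx': 318.1903521182918, 'cy': 205.6962861788429, 'k1': 0.030225875060275954, 'rvec': array([ 2.18808836, -2.18651865,  0.05808351]), 'tvec': array([0.22773324, 0.49673926, 0.9005184 ])} [0.44135714 0.22146949 0.93043047]
side {'fx': 364.7702542242671, 'fy': 364.7702542242671, 'cx': 312.94307820855937, 'cy': 197.51488588592824, 'k1': 0.017413708917826513, 'rvec': array([ 0.64170854, -2.49940082,  1.33385554]), 'tvec': array([0.53423437, 0.10817939, 0.86735211])} [0.14824065 0.83589462 0.57333561]
0.1 [ 0.24643851 -0.49145379  0.20496143] [-3.14060689e+00 -4.16299756e-05  4.64769138e-01] 0.9987746159929715
```

View pics/top0.png

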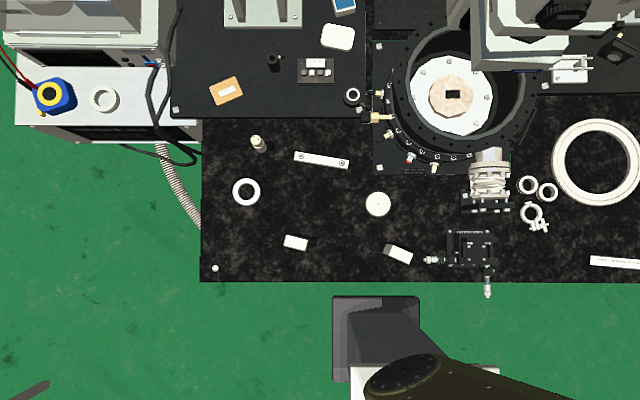

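View pics/side0.png

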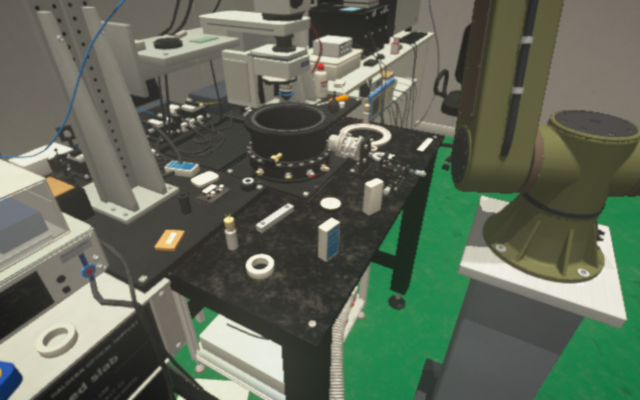

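The top view shows the bar at about (321,159), standing boxes at (295,242) and (398,254), the roll at (246,191), the rod at (258,143) and the cap at (377,203). In the side view, the left box's blue lid at (333,240) faces the robot.

```bash
python3 - <<'E'
from h import *
im=cv2.imread('pics/top0.png');g=im.min(2)
c=cam('top');m=((g>125)*255).astype(np.uint8)
m[:,:202]=0;m[:120]=0;m[285:]=0;m[:,425:]=0
n,l,s,ce=cv2.connectedComponentsWithStats(m)
for i in range(1,n):
    if s[i,4]<60: continue
    pts=np.argwhere(l==i)[:,::-1].astype(np.float32)
    b=cv2.boxPoints(cv2.minAreaRect(pts))
    print('comp',s[i],ce[i].round(1))
    for z in(0,0.018,0.09):
        print(z,on('top',*ce[i],z,c)[:2].round(4),[on('top',*q,z,c)[:2].round(3).tolist() for q in b])
a=cv2.resize(im[120:290,200:430],None,fx=3.4,fy=3.4,interpolation=cv2.INTER_CUBIC);cv2.imwrite('pics/topc.png',a)
E
```

```text
comp [251 135  11  14  95] [255.4 140.7]
0 [0.6429 0.3687] [[0.655, 0.38], [0.657, 0.359], [0.627, 0.356], [0.625, 0.377]]
0.018 [0.639  0.3658] [[0.651, 0.377], [0.653, 0.357], [0.623, 0.353], [0.621, 0.374]]
0.09 [0.6234 0.3544] [[0.634, 0.365], [0.637, 0.346], [0.609, 0.343], [0.607, 0.362]]
comp [294 151  55  18 509] [320.8 159.7]
0 [0.6003 0.2225] [[0.6, 0.284], [0.621, 0.281], [0.6, 0.16], [0.58, 0.164]]
0.018 [0.5972 0.2225] [[0.597, 0.283], [0.617, 0.28], [0.597, 0.162], [0.577, 0.165]]
0.09 [0.5849 0.2224] [[0.585, 0.278], [0.603, 0.275], [0.585, 0.166], [0.566, 0.169]]
comp [407 152   9  10  61] [410.5 156.3]
0 [0.6076 0.0232] [[0.598, 0.032], [0.618, 0.028], [0.615, 0.012], [0.595, 0.015]]
0.018 [0.6044 0.027 ] [[0.595, 0.036], [0.615, 0.032], [0.612, 0.016], [0.592, 0.019]]
0.09 [0.5915 0.0423] [[0.583, 0.05], [0.601, 0.047], [0.599, 0.032], [0.58, 0.035]]
comp [232 178  28  28 391] [245.8 191.3]
0 [0.5294 0.3888] [[0.53, 0.431], [0.573, 0.389], [0.53, 0.346], [0.488, 0.388]]
0.018 [0.5277 0.3856] [[0.528, 0.426], [0.57, 0.386], [0.528, 0.344], [0.487, 0.385]]
0.09 [0.520
[... 252 characters left out ...]
0.476, 0.073], [0.476, 0.125]]
0.09 [0.4965 0.1085] [[0.52, 0.132], [0.52, 0.084], [0.474, 0.084], [0.474, 0.132]]
comp [283 235  25  16 264] [295.1 242.4]
0 [0.4166 0.279 ] [[0.41, 0.306], [0.435, 0.3], [0.423, 0.252], [0.398, 0.258]]
0.018 [0.417  0.2779] [[0.411, 0.305], [0.435, 0.299], [0.423, 0.251], [0.399, 0.257]]
0.09 [0.419  0.2734] [[0.413, 0.298], [0.435, 0.293], [0.425, 0.249], [0.403, 0.254]]
comp [388 245  25  19 272] [400.4 254.1]
0 [0.3913 0.048 ] [[0.389, 0.076], [0.413, 0.066], [0.393, 0.02], [0.37, 0.03]]
0.018 [0.3922 0.0514] [[0.39, 0.079], [0.413, 0.069], [0.394, 0.024], [0.371, 0.034]]
0.09 [0.3961 0.0648] [[0.394, 0.09], [0.416, 0.081], [0.398, 0.039], [0.377, 0.049]]
```

View pics/topc.png

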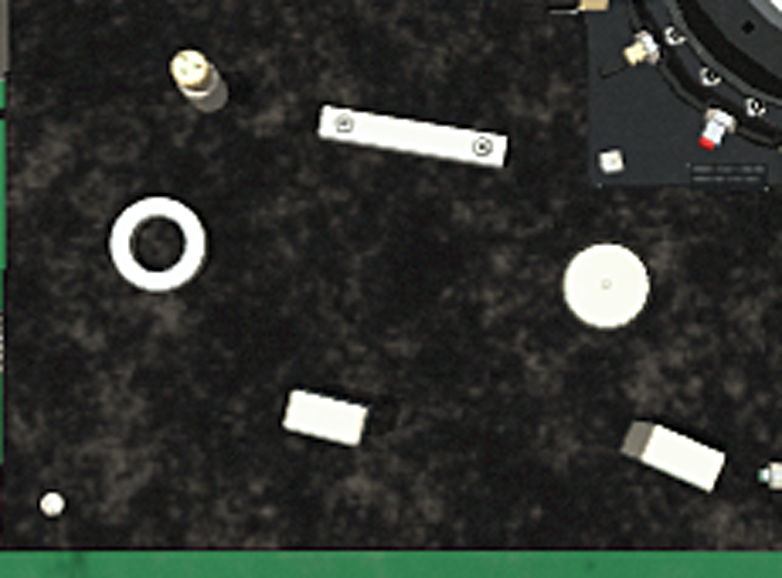

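Target is the left box, centre (0.419, 0.273), yaw about -0.22 and 0.50 m from the base against 0.40 m for the other. The bar is at (0.597, 0.2225), yaw about -0.168. I'll approach with the fingers nearly shut and the tool turned to yaw about 2.92, which keeps joint 6 mid-range.

```bash
cat > mv.py <<'E'
import sys;from h import *
# usage: mv.py x y z yaw -> numbers for the call
from scipy.spatial.transform import Rotation as Ro
o=r.get_obs();R=Ro.from_euler('xyz',o['ee_rot']).as_matrix()
a=list(map(float,sys.argv[1:]))
for i in range(0,len(a),4):
    t=R.T@(np.array(a[i:i+3])-o['tool_pos'])/.2
    d=(a[i+3]-o['ee_rot'][2]+np.pi)%(2*np.pi)-np.pi
    print('xyz',t.round(3),'spin',round(-np.degrees(d)/30,3),'| F',np.round(o['wrist_force'],1),o['clock'])
E
echo ok
```

```text
ok
```

{"op": "move_arm", "data": {
  "increments": [
    {"x":0.67,"y":-0.78,"z":0,"spin":-1,"hand":-0.79},
    {"x":0.67,"y":-0.78,"z":0,"spin":-1,"hand":-0.79},
    {"x":0.67,"y":-0.78,"z":0,"spin":-1,"hand":-0.79},
    {"x":0.67,"y":-0.78,"z":0,"spin":-1,"hand":-0.79},
    {"x":0.67,"y":-0.78,"z":0,"spin":-1,"hand":-0.79}
  ]
}}

```text
clock: 0.6
tool_pos: [0.2968, -0.2884, 0.2052]
ee_rot: [-3.141, -0.001, 0.994]
wrist_force: [0.4, -1.1, 0.9]
grip_width: 0.61
```

{"op": "move_arm", "data": {
  "increments": [
    {"x":0.93,"y":-0.31,"z":0,"spin":-1,"hand":-0.79},
    {"x":0.93,"y":-0.31,"z":0,"spin":-1,"hand":-0.79},
    {"x":0.93,"y":-0.31,"z":0,"spin":-1,"hand":-0.79},
    {"x":0.93,"y":-0.31,"z":0,"spin":-1,"hand":-0.79},
    {"x":0.93,"y":-0.31,"z":0,"spin":-1,"hand":-0.79}
  ]
}}

```text
clock: 1.1
tool_pos: [0.3472, -0.0945, 0.2055]
ee_rot: [3.141, -0.002, 1.527]
wrist_force: [0.7, -1.1, -0.0]
grip_width: 0.187
```

```bash
python3 mv.py 0.36 0.09 0.205 2.04
```

```text
xyz [0.925 0.023 0.004] spin -0.981 | F [ 0.7 -1.1 -0. ] 1.1
```

{"op": "move_arm", "data": {
  "increments": [
    {"x":0.925,"y":0.02,"z":0,"spin":-1,"hand":-0.79},
    {"x":0.925,"y":0.02,"z":0,"spin":-1,"hand":-0.79},
    {"x":0.925,"y":0.02,"z":0,"spin":-1,"hand":-0.79},
    {"x":0.925,"y":0.02,"z":0,"spin":-1,"hand":-0.79},
    {"x":0.925,"y":0.02,"z":0,"spin":-1,"hand":-0.79}
  ]
}}

```text
clock: 1.6
tool_pos: [0.3597, 0.0927, 0.2058]
ee_rot: [3.141, -0.002, 2.056]
wrist_force: [-0.2, -0.7, 0.1]
grip_width: 0.105
```

```bash
python3 mv.py 0.365 0.27 0.205 2.58
```

```text
xyz [0.772 0.437 0.006] spin -1.001 | F [-0.2 -0.7  0.1] 1.6
```

{"op": "move_arm", "data": {
  "increments": [
    {"x":0.77,"y":0.44,"z":0,"spin":-1,"hand":-0.79},
    {"x":0.77,"y":0.44,"z":0,"spin":-1,"hand":-0.79},
    {"x":0.77,"y":0.44,"z":0,"spin":-1,"hand":-0.79},
    {"x":0.77,"y":0.44,"z":0,"spin":-1,"hand":-0.79},
    {"x":0.77,"y":0.44,"z":0,"spin":-1,"hand":-0.79}
  ]
}}

```text
clock: 2.1
tool_pos: [0.3664, 0.2713, 0.2055]
ee_rot: [3.141, -0.002, 2.582]
wrist_force: [0.5, 0.1, 0.5]
grip_width: 0.104
```

```bash
python3 mv.py 0.368 0.285 0.16 2.92
```

```text
xyz [0.029 0.062 0.228] spin -0.645 | F [0.5 0.1 0.5] 2.1
```

{"op": "move_arm", "data": {
  "increments": [
    {"x":0.03,"y":0.06,"z":0.1,"spin":-0.65,"hand":-0.79},
    {"x":0.03,"y":0.06,"z":0.25,"spin":-0.65,"hand":-0.79},
    {"x":0.03,"y":0.06,"z":0.45,"spin":-0.65,"hand":-0.79},
    {"x":0.03,"y":0.06,"z":0.6,"spin":-0.65,"hand":-0.79},
    {"x":0.03,"y":0.06,"z":0.67,"spin":-0.65,"hand":-0.79}
  ]
}}

```text
clock: 2.6
tool_pos: [0.3675, 0.2824, 0.0689]
ee_rot: [-3.14, -0.004, 2.918]
wrist_force: [-0.8, -0.3, -0.3]
grip_width: 0.103
```

```bash
python3 mv.py 0.396 0.279 0.07 2.92; python3 - <<'E'
from h import *
a=save('top','t1.png')[140:300,220:420];b=save('side','s1.png')[170:300,230:430]
a=cv2.resize(a,(500,400));b=cv2.resize(b,(300,195))
c=np.zeros((400,800,3),np.uint8);c[:,:500]=a;c[:195,500:]=b;cv2.imwrite('pics/c1.png',c[...,::-1])
E
```

```text
xyz [-0.143  0.015 -0.006] spin -0.003 | F [-0.8 -0.3 -0.3] 2.6
```

View pics/c1.png

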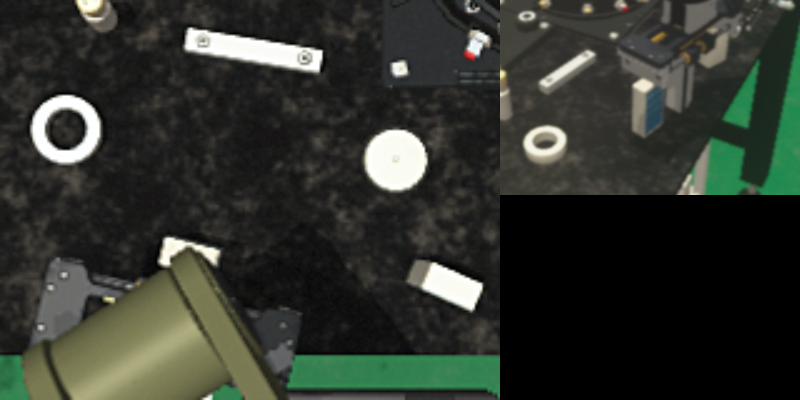

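The crop shows the fingers behind the lid, centred on the box, with everything else untouched. Next is a slow push.

{"op": "move_arm", "data": {
  "increments": [
    {"x":-0.03,"y":0.01,"hand":-0.79},
    {"x":-0.07,"y":0.01,"hand":-0.79},
    {"x":-0.1,"y":0.01,"hand":-0.79},
    {"x":-0.13,"y":0.01,"hand":-0.79},
    {"x":-0.15,"y":0.01,"hand":-0.79}
  ]
}}

```text
invalid input at $.increments[0]: expected keys hand, x, y, z, spin
```

{"op": "move_arm", "data": {
  "increments": [
    {"x":-0.02,"hand":-0.79},
    {"x":-0.04,"hand":-0.79},
    {"x":-0.06,"hand":-0.79},
    {"x":-0.08,"hand":-0.79},
    {"x":-0.1,"hand":-0.79}
  ]
}}

```text
invalid input at $.increments[0]: expected keys hand, x, y, z, spin
```

```bash
python3 - <<'E'
from h import *
a=save('top','t2.png')[140:300,220:420];b=save('side','s2.png')[170:300,230:430]
a=cv2.resize(a,(500,400));b=cv2.resize(b,(300,195))
c=np.zeros((400,800,3),np.uint8);c[:,:500]=a;c[:195,500:]=b;cv2.imwrite('pics/c2.png',c[...,::-1])
E
```

```text
(no output)
```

View pics/c2.png

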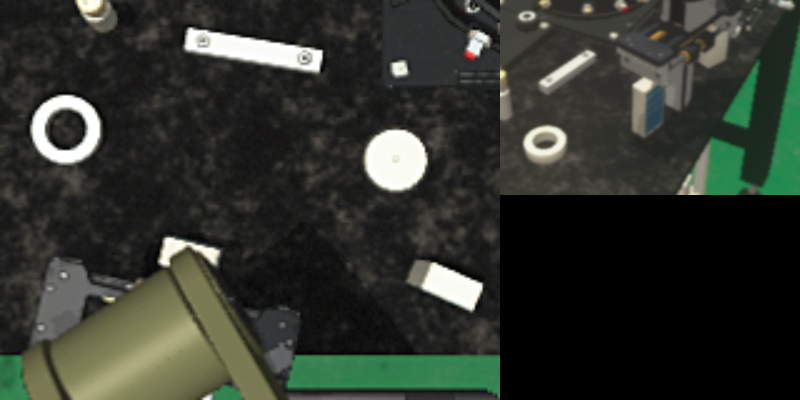

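Both calls were refused because every row needs all the keys, so nothing has moved. I'll send them again.

{"op": "move_arm", "data": {
  "increments": [
    {"x":-0.03,"y":0.01,"z":0,"spin":0,"hand":-0.79},
    {"x":-0.07,"y":0.01,"z":0,"spin":0,"hand":-0.79},
    {"x":-0.1,"y":0.01,"z":0,"spin":0,"hand":-0.79},
    {"x":-0.13,"y":0.01,"z":0,"spin":0,"hand":-0.79},
    {"x":-0.15,"y":0.01,"z":0,"spin":0,"hand":-0.79}
  ]
}}

```text
clock: 3.3
tool_pos: [0.3988, 0.2791, 0.0721]
ee_rot: [3.14, -0.001, 2.92]
wrist_force: [-0.7, 0.5, 0.2]
grip_width: 0.106
```

{"op": "move_arm", "data": {
  "increments": [
    {"x":-0.02,"y":0,"z":0,"spin":0,"hand":-0.79},
    {"x":-0.04,"y":0,"z":0,"spin":0,"hand":-0.79},
    {"x":-0.06,"y":0,"z":0,"spin":0,"hand":-0.79},
    {"x":-0.08,"y":0,"z":0,"spin":0,"hand":-0.79},
    {"x":-0.1,"y":0,"z":0,"spin":0,"hand":-0.79}
  ]
}}

```text
clock: 3.8
tool_pos: [0.4186, 0.2747, 0.0721]
ee_rot: [3.14, -0.001, 2.92]
wrist_force: [-0.2, -0.0, 0.8]
grip_width: 0.105
```

```bash
python3 - <<'E'
from h import *
a=save('top','t3.png')[140:300,220:420];b=save('side','s3.png')[170:300,230:430]
a=cv2.resize(a,(500,400));b=cv2.resize(b,(300,195))
c=np.zeros((400,800,3),np.uint8);c[:,:500]=a;c[:195,500:]=b;cv2.imwrite('pics/c3.png',c[...,::-1])
E
```

```text
(no output)
```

View pics/c3.png

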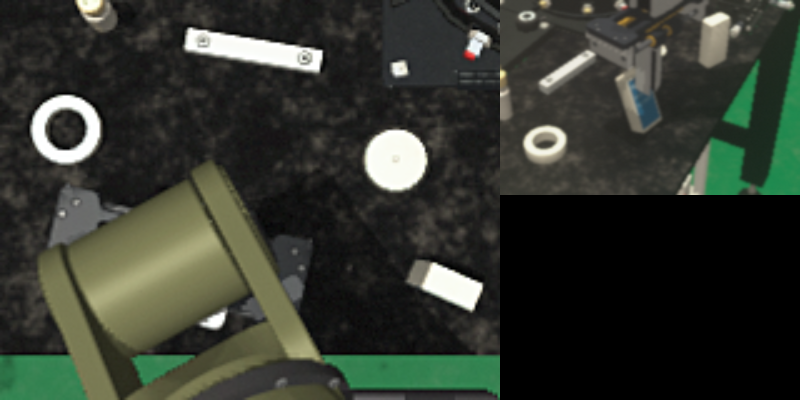

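The box is tilted towards the bar at about its tipping angle, so I'll push a little more and then raise and back off to let it lie.

{"op": "move_arm", "data": {
  "increments": [
    {"x":-0.02,"y":0,"z":0,"spin":0,"hand":-0.79},
    {"x":-0.04,"y":0,"z":0,"spin":0,"hand":-0.79},
    {"x":-0.06,"y":0,"z":0,"spin":0,"hand":-0.79},
    {"x":-0.06,"y":0,"z":0,"spin":0,"hand":-0.79},
    {"x":-0.06,"y":0,"z":0,"spin":0,"hand":-0.79}
  ]
}}

```text
clock: 4.4
tool_pos: [0.4304, 0.2719, 0.072]
ee_rot: [3.14, -0.001, 2.919]
wrist_force: [0.0, 0.2, -0.6]
grip_width: 0.105
```

{"op": "move_arm", "data": {
  "increments": [
    {"x":0.05,"y":0,"z":0,"spin":0,"hand":-0.79},
    {"x":0.15,"y":0,"z":0,"spin":0,"hand":-0.79},
    {"x":0.3,"y":0,"z":0,"spin":0,"hand":-0.79},
    {"x":0.45,"y":0,"z":0,"spin":0,"hand":-0.79},
    {"x":0.5,"y":0,"z":0,"spin":0,"hand":-0.79}
  ]
}}

```text
clock: 4.9
tool_pos: [0.3304, 0.2942, 0.0721]
ee_rot: [3.14, -0.001, 2.921]
wrist_force: [0.7, 0.5, 0.6]
grip_width: 0.103
```

```bash
python3 - <<'E'
from h import *
a=save('top','t4.png')[140:300,220:420];b=save('side','s4.png')[170:300,230:430]
a=cv2.resize(a,(500,400));b=cv2.resize(b,(300,195))
c=np.zeros((400,800,3),np.uint8);c[:,:500]=a;c[:195,500:]=b;cv2.imwrite('pics/c4.png',c[...,::-1])
E
```

```text
(no output)
```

View pics/c4.png

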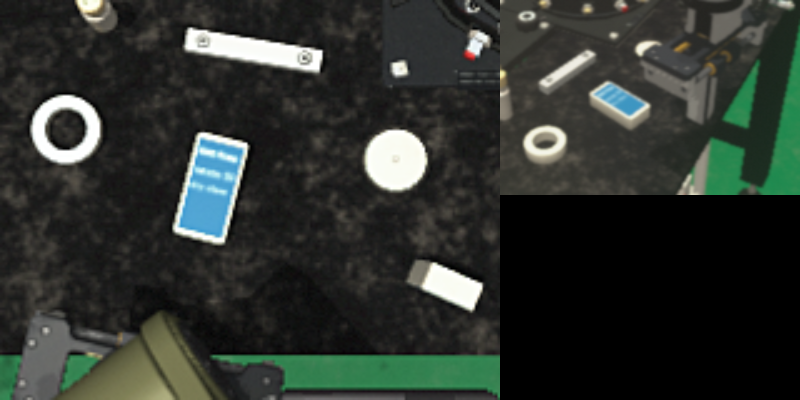

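The box lies flat with the lid up, at crop about (211,187). I'll measure it now, taking lid height as 22 mm.

```bash
python3 - <<'E'
from h import *
im=cv2.imread('pics/t4.png');c=cam('top')
m=((im.max(2)>130)*255).astype(np.uint8);k=np.zeros_like(m);k[188:242,284:324]=m[188:242,284:324]
n,l,s,ce=cv2.connectedComponentsWithStats(k);i=1+s[1:,4].argmax();print(s[i])
pts=np.argwhere(l==i)[:,::-1]
w=np.array([on('top',*q,.022,c)[:2] for q in pts],np.float32)
(cx,cy),sz,a=cv2.minAreaRect(w);b=cv2.boxPoints(((cx,cy),sz,a));print(cx,cy,sz,a,b.round(4).tolist())
e=[b[(j+1)%4]-b[j] for j in range(2)];e=max(e,key=np.linalg.norm);e*=np.sign(e[0]);yaw=np.arctan2(e[1],e[0]);print('yaw',yaw)
# bar front edge
m[:]=m*0+((im.min(2)>110)*255);k[:]=0;k[145:175,288:355]=m[145:175,288:355]
pts=np.argwhere(k>0)[:,::-1];w=np.array([on('top',*q,.018,c)[:2] for q in pts],np.float32)
B=cv2.minAreaRect(w);print('bar',B,cv2.boxPoints(B).round(4).tolist())
E
```

```text
[289 193  30  45 915]
0.47691473364830017 0.2592926621437073 (0.04667824134230614, 0.09110203385353088) 76.04861450195312 [[0.4271000027656555, 0.2476000040769577], [0.515500009059906, 0.2257000058889389], [0.5267000198364258, 0.2709999978542328], [0.4383000135421753, 0.2928999960422516]]
yaw -0.24349739
bar ((0.5970371961593628, 0.22236661612987518), (0.11996474117040634, 0.020631395280361176), 80.45777130126953) [[0.5769000053405762, 0.164900004863739], [0.5972999930381775, 0.1615000069141388], [0.6172000169754028, 0.2797999978065491], [0.5968000292778015, 0.2831999957561493]]
```

```bash
python3 mv.py 0.398 0.275 0.011 2.975
```

```text
xyz [-0.343 -0.023  0.306] spin -0.103 | F [ 0.8 -0.3 -0.2] 5.0
```

{"op": "move_arm", "data": {
  "increments": [
    {"x":-0.15,"y":-0.02,"z":0.1,"spin":-0.1,"hand":-0.79},
    {"x":-0.28,"y":-0.02,"z":0.18,"spin":-0.1,"hand":-0.79},
    {"x":-0.34,"y":-0.02,"z":0.25,"spin":-0.1,"hand":-0.79},
    {"x":-0.34,"y":-0.02,"z":0.3,"spin":-0.1,"hand":-0.79},
    {"x":-0.34,"y":-0.02,"z":0.3,"spin":-0.1,"hand":-0.79}
  ]
}}

```text
clock: 5.5
tool_pos: [0.3971, 0.2751, 0.0111]
ee_rot: [3.141, -0.002, 2.973]
wrist_force: [-0.1, -0.4, -0.6]
grip_width: 0.105
```

```bash
python3 mv.py 0.4936 0.259 0.011 2.975
```

```text
xyz [-0.489  0.002 -0.001] spin -0.005 | F [-0.1 -0.4 -0.6] 5.5
```

{"op": "move_arm", "data": {
  "increments": [
    {"x":-0.03,"y":0,"z":0,"spin":0,"hand":-0.79},
    {"x":-0.06,"y":0,"z":0,"spin":0,"hand":-0.79},
    {"x":-0.09,"y":0,"z":0,"spin":0,"hand":-0.79},
    {"x":-0.12,"y":0,"z":0,"spin":0,"hand":-0.79},
    {"x":-0.15,"y":0,"z":0,"spin":0,"hand":-0.79}
  ]
}}

```text
clock: 6.0
tool_pos: [0.4272, 0.27, 0.0112]
ee_rot: [3.141, -0.002, 2.973]
wrist_force: [-1.1, -0.5, 0.8]
grip_width: 0.102
```

{"op": "move_arm", "data": {
  "increments": [
    {"x":-0.03,"y":0,"z":0,"spin":0,"hand":-0.79},
    {"x":-0.06,"y":0,"z":0,"spin":0,"hand":-0.79},
    {"x":-0.09,"y":0,"z":0,"spin":0,"hand":-0.79},
    {"x":-0.12,"y":0,"z":0,"spin":0,"hand":-0.79},
    {"x":-0.15,"y":0,"z":0,"spin":0,"hand":-0.79}
  ]
}}

```text
clock: 6.5
tool_pos: [0.4572, 0.2649, 0.0112]
ee_rot: [3.141, -0.002, 2.973]
wrist_force: [-0.8, 0.2, 0.9]
grip_width: 0.106
```

{"op": "move_arm", "data": {
  "increments": [
    {"x":-0.03,"y":0,"z":0,"spin":0,"hand":-0.79},
    {"x":-0.06,"y":0,"z":0,"spin":0,"hand":-0.79},
    {"x":-0.09,"y":0,"z":0,"spin":0,"hand":-0.79},
    {"x":-0.12,"y":0,"z":0,"spin":0,"hand":-0.79},
    {"x":-0.14,"y":0,"z":0,"spin":0,"hand":-0.79}
  ]
}}

```text
clock: 7.0
tool_pos: [0.4854, 0.26, 0.0111]
ee_rot: [3.141, -0.002, 2.972]
wrist_force: [-0.8, -0.6, 0.5]
grip_width: 0.106
```

```bash
python3 mv.py 0.4936 0.259 0.011 2.975;  python3 - <<'E'
from h import *
a=save('top','t5.png')[140:240,260:360];b=save('side','s5.png')[170:270,230:380]
a=cv2.resize(a,(400,400));b=cv2.resize(b,(400,267))
c=np.zeros((400,800,3),np.uint8);c[:,:400]=a;c[:267,400:]=b;cv2.imwrite('pics/c5.png',c[...,::-1])
E
```

```text
xyz [-0.041  0.002  0.   ] spin -0.005 | F [-0.8 -0.6  0.5] 7.0
```

View pics/c5.png

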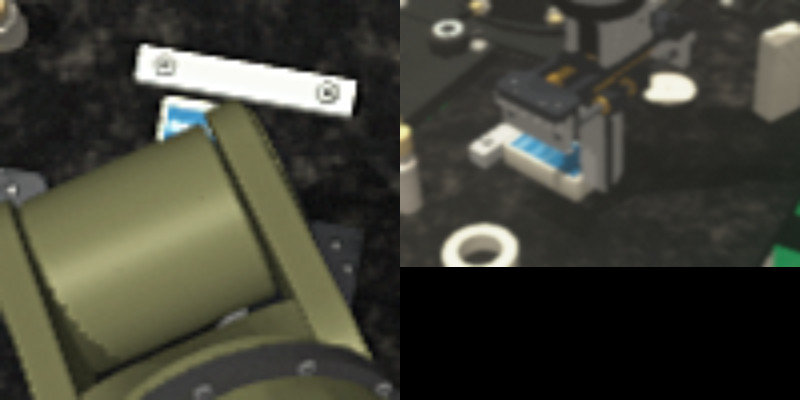

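The box is aligned with the bar, with a gap of roughly 8 mm. From here I'll creep in and watch the force.

{"op": "move_arm", "data": {
  "increments": [
    {"x":-0.007,"y":0,"z":0,"spin":0,"hand":-0.79},
    {"x":-0.014,"y":0,"z":0,"spin":0,"hand":-0.79},
    {"x":-0.021,"y":0,"z":0,"spin":0,"hand":-0.79},
    {"x":-0.028,"y":0,"z":0,"spin":0,"hand":-0.79},
    {"x":-0.034,"y":0,"z":0,"spin":0,"hand":-0.79}
  ]
}}

```text
clock: 7.6
tool_pos: [0.4916, 0.2589, 0.011]
ee_rot: [3.141, -0.003, 2.972]
wrist_force: [-10.7, 1.9, 7.3]
grip_width: 0.105
```

{"op": "move_arm", "data": {
  "increments": [
    {"x":-0.002,"y":0,"z":0,"spin":0,"hand":-0.79},
    {"x":-0.004,"y":0,"z":0,"spin":0,"hand":-0.79},
    {"x":-0.006,"y":0,"z":0,"spin":0,"hand":-0.79},
    {"x":-0.008,"y":0,"z":0,"spin":0,"hand":-0.79},
    {"x":-0.01,"y":0,"z":0,"spin":0,"hand":-0.79}
  ]
}}

```text
clock: 8.1
tool_pos: [0.4916, 0.2589, 0.011]
ee_rot: [-3.141, -0.008, 2.972]
wrist_force: [-17.3, 2.6, 11.6]
grip_width: 0.107
```

Contact with the bar: the force rose and the tool stopped. I'll back away and check.

{"op": "move_arm", "data": {
  "increments": [
    {"x":0.02,"y":0,"z":0,"spin":0,"hand":-0.79},
    {"x":0.06,"y":0,"z":0,"spin":0,"hand":-0.79},
    {"x":0.15,"y":0,"z":0,"spin":0,"hand":-0.79},
    {"x":0.3,"y":0,"z":-0.1,"spin":0,"hand":-0.79},
    {"x":0.5,"y":0,"z":-0.3,"spin":0,"hand":-0.79}
  ]
}}

```text
clock: 8.6
tool_pos: [0.3962, 0.2742, 0.0659]
ee_rot: [-3.138, -0.01, 2.971]
wrist_force: [0.0, 0.6, 0.3]
grip_width: 0.1
```

{"op": "move_arm", "data": {
  "increments": [
    {"x":0.15,"y":0,"z":-0.2,"spin":0,"hand":-0.79},
    {"x":0.25,"y":0,"z":-0.4,"spin":0,"hand":-0.79},
    {"x":0.25,"y":0,"z":-0.5,"spin":0,"hand":-0.79},
    {"x":0.25,"y":0,"z":-0.5,"spin":0,"hand":-0.79},
    {"x":0.25,"y":0,"z":-0.5,"spin":0,"hand":-0.79}
  ]
}}

```text
clock: 9.1
tool_pos: [0.3478, 0.2827, 0.1659]
ee_rot: [-3.138, -0.01, 2.971]
wrist_force: [0.5, 0.2, -1.6]
grip_width: 0.103
```

```bash
python3 - <<'E'
from h import *
A=save('top','t6.png');im=A[...,::-1];B=save('side','s6.png');c=cam('top')
a=cv2.resize(A[130:250,230:390],(480,360),interpolation=2);b=cv2.resize(B[180:270,230:340],(320,262),interpolation=2)
o=np.zeros((360,800,3),np.uint8);o[:,:480]=a;o[:262,480:]=b;cv2.imwrite('pics/c6.png',o[...,::-1])
# blue lid print: yaw and centre
m=(im[...,0].astype(int)-im[...,2]>40)
p=np.argwhere(m);p=p[(p[:,0]>155)&(p[:,0]<230)&(p[:,1]>280)&(p[:,1]<345)][:,::-1]
w=np.array([on('top',*q,.022,c)[:2] for q in p],np.float32);R=cv2.minAreaRect(w);print('blue',R)
# the same for the picture before the push, as offset reference
i4=cv2.imread('pics/t4.png');m=(i4[...,0].astype(int)-i4[...,2]>40)
p=np.argwhere(m);p=p[(p[:,0]>185)&(p[:,0]<245)&(p[:,1]>280)&(p[:,1]<330)][:,::-1]
w=np.array([on('top',*q,.022,c)[:2] for q in p],np.float32);print('blue before',cv2.minAreaRect(w))
# foreign objects: frame difference start/end
i0=cv2.imread('pics/top0.png')
for n,s in dict(rod=(slice(130,158),slice(244,272)),roll=(slice(172,212),slice(225,268)),cap=(slice(185,222),slice(358,398))).items():
    print(n,cv2.absdiff(i0[s],np.ascontiguousarray(im[s])).max())
print(r.get_obs()['tool_pos'])
E
```

```text
blue ((0.5469503998756409, 0.24992677569389343), (0.039065003395080566, 0.07951297610998154), 80.37440490722656)
blue before ((0.47690349817276, 0.25840482115745544), (0.03935939073562622, 0.07913731038570404), 75.7698745727539)
rod 9
roll 9
cap 10
[0.34761773 0.28240184 0.16500883]
```

View pics/c6.png

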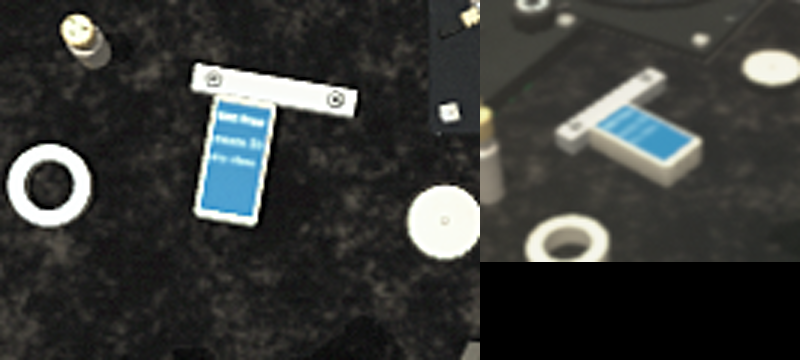

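The box is flush. In the bar frame its leading end is at x ≈ -9 mm (front face at -10, so contact within about 1 mm of camera error) and y ≈ +19 mm, and its yaw matches the bar to about 0.002 rad. The rod, roll and cap show no change in the pictures.

```bash
python3 -c "
from h import *
print(r.sign_off())"
```

```text
the job is handed in; nothing more can be done
None
```

The swab box now lies flat, lid up, with its leading short end against the front of the stop bar. I handed the job in at about 9 s, and sign-off reports no verdict.

I tipped the box with a slow push about 70 mm up the lid. Then I slid it along the bench with both fingertips on its foot end, and the push also turned it square to the bar.

**Last checks, from the top camera:**
- **Contact:** the leading end measures about 1 mm past the front face, which is within calibration error, so I take it as touching. No gap showed in the last top and side pictures.
- **Position:** the leading end is about 19 mm off the bar's middle (limit 38 mm). The box is square to the bar to about 0.002 rad.
- **Cap, roll and rod:** their pictures are unchanged from the start beyond image noise.
- **Robot:** it had backed off and was clear of everything.

**Off-plan points:**
- **Final press:** the wrist force reached about 21 N against the 25 N limit on finger contact, higher than I intended. It was read only at the end of each call, so a brief higher peak can't be ruled out.
- **Refused calls:** two move calls were refused for missing keys. Nothing moved, and I sent them again.

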